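# Park the slab roller between the pegs

## Robot

A 7-joint arm with a two-finger parallel gripper is mounted at the origin on the work surface. World frame = base frame: x ahead of the robot, y to its left, z up, the work surface at z = 0. Lengths are in mm, angles in rad, forces in N, time in s.
With the tool pointing down it reaches from about 400 to 875 mm from the base axis. Payload 4.4 kg.
Tool frame: the origin (TCP) lies midway between the tips of the shut fingers; the grasp point (between the pads) lies 19 mm behind it (ctrl.grip_point_offset is the distance from the TCP to the grasp point, in mm); z points along the fingers, x is the direction in which the jaws open and shut, and the axes are right-handed (so a half turn about z gives the same grasp; the last joint's range is limited). The gripper opens to 85 mm and grips with 20 to 120 N. Pads are 22 mm wide; open, the fingers measure 114 mm over their backs; the gripper's body (76 mm by 85 mm) begins 54 mm behind the grasp point. The pads swing forward as they close: fully open they stand 13 mm farther back than shut.
Start: joints at [1.052, 0.628, 0.038, 1.517, -0.027, 0.996, -0.02], TCP at [284.394, -584.498, 231.313] pointing down, gripper open.
Joint ranges: [-3.06, 3.06], [-0.37, 2.12], [-1.25, 1.32], [0.18, 2.47], [-1.1, 4.24], [0.23, 1.98], [-2.94, 2.94]. Speed limits (rad/s): [2.57, 2.57, 3.14, 3.14, 3.14, 3.14, 3.14].

## Interface

Orientations are given as [roll, pitch, yaw] about the fixed x, y, z axes, in that order (R = Rz(yaw) Ry(pitch) Rx(roll)).
In Python, from cell import ctrl, viewer gives the robot as it stands.
- The arm moves only by the tool apply_moves, never from a script. Its argument "series" is a list that holds one entry, the list of rows, each a list of 6 numbers: the shift along the tool's x, y, z normalised to -1 to 1, where 1 is 50 mm, then the turn, a rotation vector about the tool's x, y, z normalised to -1 to 1, where 1 is 6 degrees. In form: [[[tx, ty, tz, rx, ry, rz], ...]]. A call has exactly 5 rows; each row shifts and turns the commanded pose from where the row before left it, along the tool's axes as they then stand; what a row does not reach is not made up. A row lasts 1/8 s, in which the tool goes at most 62.5 mm and 10.7 degrees, less where a joint would pass 70% of its speed; a pose out of reach is approached as far as the arm can. A call with a number of a shift or a turn outside -1 to 1 is refused whole. A call with a gripper value outside its range is refused whole. "claw" is the gripper command: -1 is shut, 1 is fully open, values between are in proportion, set as the call begins (left out, the last holds). The fingers move at their own pace and stop on an object; the grip force is fixed at half the most. Time passes only in rows, so rows that do not move let the fingers close, or fill a call up. It gives the time, the measured TCP pose, the force and the opening at its end, in the units of the state.
- ctrl.read_state(): the state, without advancing time (a new reading comes with each control period).
- viewer.get_image(name): name is "scene" or "top" or "wrist"; returns the picture (480x640x3 uint8, blue, green, red); there is no depth.
- viewer.camera_info(name): a dict with "K" (3x3 intrinsics, pixels), "R" (3x3) and "t" (3): a world point X has camera coordinates R X + t. Camera axes: x right, y down, z forward; pixel columns grow to the right and rows downward; lengths in mm; the calibration is good to about 2 mm. A picture is of the moment at which its call begins: read the wrist's pose just before it. camera_info takes no time and is no camera call; for the wrist camera it gives the pose at the moment of the call.
- ctrl.finish_job(): hands the job in, once; it reports no verdict.
Trained networks look in the newest picture that a camera, given by its name, has taken for a name from the list of things; names that differ only in an ending like _2 or _b are one class to them, and where a whole thing is asked for, a point or a joint stands for the part that bears it (a point fixed in the world has none). Each returns a list of dicts, best first, with "score" (0 to 1); they miss things now and then, are a little off and sometimes report something else, mostly with a low value. They report only what shows in the picture. A call takes as long as a camera call. They do not tell look-alikes from the thing itself.
- viewer.find_in(camera, label): "location" ([column, row] as shares, 0 to 1, of the picture: columns of its width, rows of its height, amid what is visible of it).
The state is a dict: "clock": time; "qpos": joint angles; "qd": joint speeds; "tau": joint torques, N m; "eef_pos": TCP position; "tool_rot": TCP orientation; "force": force on the tool from outside, world axes, zero at the start; "torque": the same for the moment, N m; "width": finger opening in mm.
Only numpy, scipy, OpenCV 4.12 (cv2) and the standard library are available. Lean on these libraries where they do the work, as an engineer would, in place of code of your own. Each camera call takes 0.05 s, during which the arm holds its last target. There are 200 camera calls.

## Task

Park the wooden slab roller so that the board is free for the next slab: with closed fingertips on top of the roller, push it so that it rolls along the two thickness strips and comes to rest between the two steel pegs, square and with its axis in line with them. Never shove it from behind, pinch it or lift it; leave the canister, bowl, steel rib and trimming tool where they are, and take the hand away at the end.

Things in the scene. Friction and masses are not known exactly. Their poses are not given: they have to be found in the camera images.
- slab_board: Fixed plywood board on the bench, 300 mm (x) by 460 mm (y), 18 mm thick; origin at the centre of its underside. Two fixed wooden thickness strips, 25 mm wide, 8 mm high, 440 mm long, lie on it along its y axis, centred at x = -90 and +90 mm; their tops are 26 mm above the bench.
- roller: Beech cylinder, 60 mm diameter, 220 mm long, 0.3 to 0.55 kg, loose across the strips. Origin on its axis at mid-length, 56 mm above the bench (top at 86 mm); x is its long axis, y and z turn as it rolls along the board's y. Pressed on top without slip, its centre travels half as far as the fingertip, so several short strokes are needed. Let go, rolling resistance stops it within a few mm.
- park_pegs: Two fixed steel pegs on the board, 36 mm high, 16 mm thick on 26 mm feet, at x = -135 and +135 mm of this body, beyond the roller's ends. Origin midway between them, 18 mm above the bench; x is the line through both, y runs along the strips. They stand 100 to 180 mm from the roller's start, to either side.
- canister: White plastic screw-top canister, 94 mm across the lid, 144 mm high, standing on the bench to one side of the board; origin at the centre of its underside. Not to be moved.
- test_bowl: White porcelain test bowl, 110 mm across, 50 mm high, on the bench to one side of the board; origin at the centre of its underside. Not to be moved.
- rib: Flat stainless steel rib with round ends, 155 mm by 55 mm, 4 mm thick, lying on the bench to one side of the board; origin at the centre of its underside. Not to be moved.
- trim_tool: Bamboo trimming tool, 180 mm long, 12 mm thick, lying on the bench to one side of the board; origin near its middle on the underside. Not to be moved.
Things that resemble listed ones, but are neither listed nor needed, are in the scene too. What is shaped like the roller but black or green is not meant.

How it is judged:
By the outcome, as a careful person would: the job done as asked, in the order asked, and still so for the second after the job is handed in, with the robot touching nothing.
It also fails if it takes over 64 s, if anything falls off the work surface, if the arm or the gripper's body presses on something with over 40 N, if the wrist force passes 120 N, or if a joint passes its speed limit or range.

## Working session

There is one attempt and no reset: what is moved stays moved. The work goes in short steps, Python scripts to look and compute and a tool call to move; the robot and the scene stay as the last step left them, time stands still between calls to the robot, and variables do not carry over. Pictures are saved under pics/ and viewed, about 8 in all and at most 12, crops included, and the job is handed in when it is done.

Besides the shell and the picture viewer there is one more tool, called after ">>>" as a command line: name --argument value ..., lists and objects as JSON in quotes. apply_moves: Moves the arm, as the interface text tells. Scaled input: -1 to 1 covers 50 mm each way for a shift and 6 degrees each way for a turn. Its arguments: {"type":"object","properties":{"series":{"type":"array","items":{"type":"array","items":{"type":"array","items":{"type":"number"}}}},"claw":{"type":"number"}},"required":["series"]}

```bash
ls; mkdir -p pics; cat > h.py <<'E'
import numpy as np, cv2
from cell import ctrl, viewer
def ray(cam,uv,z):
    c=viewer.camera_info(cam);K,R,t=[np.array(c[k],float) for k in "KRt"]
    C=-R.T@t;d=R.T@np.linalg.inv(K)@np.array([uv[0],uv[1],1.]);return C+d*(z-C[2])/d[2]
def proj(cam,X):
    c=viewer.camera_info(cam);K,R,t=[np.array(c[k],float) for k in "KRt"]
    p=(R@np.array(X,float).T).T+t;p=p@K.T;return p[...,:2]/p[...,2:]
E
python3 - <<'E'
from h import *
for n in ("top","scene"):
    cv2.imwrite(f"pics/{n}1.png",viewer.get_image(n))
    for l in ("roller","park_pegs","slab_board","canister","test_bowl","rib","trim_tool"):
        print(n,l,[(np.round(np.array(d["location"])*[640,480]),round(d["score"],2)) for d in viewer.find_in(n,l)][:4])
s=ctrl.read_state();print(s["clock"],s["eef_pos"],s["tool_rot"],s["width"])
E
```

```text
pics
top roller [(array([448., 371.]), 0.76), (array([338., 226.]), 0.71), (array([461., 122.]), 0.64), (array([187., 367.]), 0.63)]
top park_pegs [(array([267., 172.]), 0.5)]
top slab_board []
top canister [(array([513., 284.]), 0.95)]
top test_bowl [(array([121., 272.]), 0.87)]
top rib [(array([132., 187.]), 0.55)]
top trim_tool [(array([514., 194.]), 0.78)]
scene roller [(array([305., 177.]), 0.79), (array([149., 253.]), 0.79), (array([470., 251.]), 0.76), (array([291., 245.]), 0.69)]
scene park_pegs [(array([313., 308.]), 0.78), (array([336., 284.]), 0.58)]
scene slab_board [(array([339., 284.]), 0.9)]
scene canister [(array([229., 170.]), 0.8)]
scene test_bowl [(array([497., 317.]), 0.71)]
scene rib [(array([450., 386.]), 0.7)]
scene trim_tool [(array([340., 283.]), 0.7), (array([450., 387.]), 0.69), (array([182., 220.]), 0.44)]
0.8 [ 284.38447937 -584.51064084  231.31660706] [-3.14158070e+00 -2.85593995e-05 -1.11800412e+00] 85.34294907626568
```

View pics/top1.png

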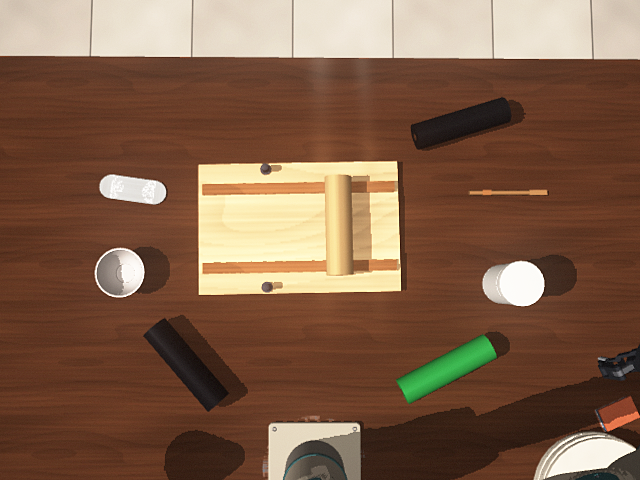

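View pics/scene1.png

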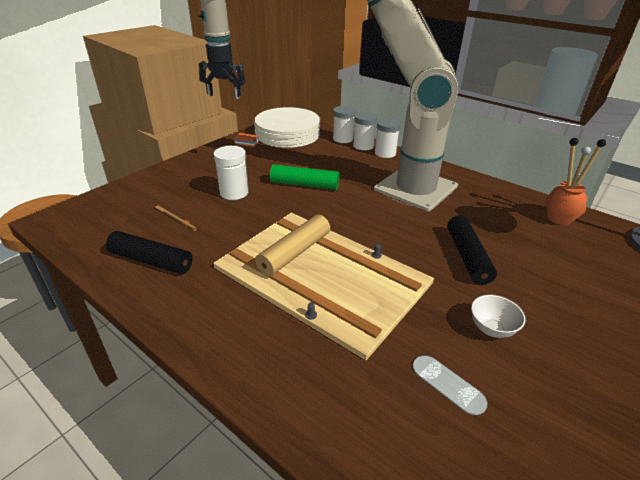

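The roller candidates in the top view are the beech one across the strips at (338,226), two black ones at (461,122) and (187,367), and a green one at (448,371). Only the beech one lies on the strips and is neither black nor green. The pegs are at (265,169) and (267,287). I'll confirm this in one enlarged crop.

```bash
python3 - <<'E'
from h import *
im=cv2.imread("pics/top1.png")[150:310,190:410]
cv2.imwrite("pics/crop1.png",cv2.resize(im,None,fx=3.6,fy=3.6,interpolation=cv2.INTER_CUBIC))
g=cv2.imread("pics/top1.png")
hsv=cv2.cvtColor(g,cv2.COLOR_BGR2HSV)
# dark peg pixels
for r0,r1,c0,c1 in((160,180,255,280),(278,298,255,280)):
    m=hsv[r0:r1,c0:c1,2]<110; ys,xs=np.nonzero(m);print("peg",xs.mean()+c0,ys.mean()+r0,xs.min()+c0,xs.max()+c0,ys.min()+r0,ys.max()+r0)
c=viewer.camera_info("top");print(np.round(c["K"],1),-np.array(c["R"]).T@np.array(c["t"]))
for p in((198,164),(397,161),(401,291),(198,295)):print("board",ray("top",p,18).round(1))
E
```

```text
peg 266.0 168.78125 261 275 161 173
peg 267.1020408163265 289.51020408163265 255 275 282 294
[[623.    0.  317.3]
 [  0.  623.  234.2]
 [  0.    0.    1. ]] [ 401.09777379   11.07249277 1436.7917592 ]
board [687.  270.2  18. ]
board [ 695.1 -189.    18. ]
board [ 395.6 -194.7   18. ]
board [386.6 265.3  18. ]
```

View pics/crop1.png

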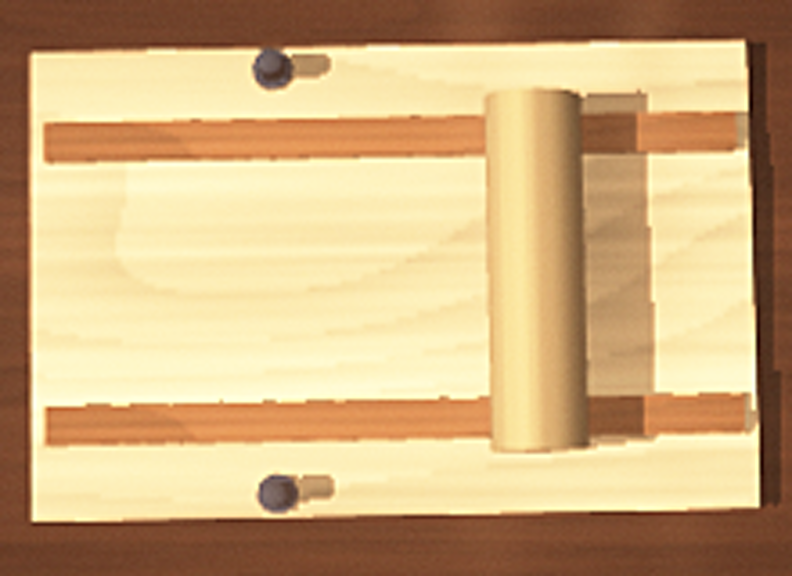

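The crop shows the beech roller with its ends at about (338,176) and (340,275) in full-image pixels. The pegs are at (265.5,169) and (267,287). This is the roller that is meant.

```bash
python3 - <<'E'
from h import *
f=lambda u,v:(u/3.6+190-.4,v/3.6+150-.4)
E=[ray("top",f((486+580)/2,90),70)[:2],ray("top",f((492+587)/2,450),70)[:2]]
E2=[ray("top",f((486+580)/2,93),56)[:2],ray("top",f((492+587)/2,450),56)[:2]]
P=[ray("top",f(272,68),25)[:2],ray("top",f(277,492),25)[:2]]
S=[ray("top",f(45,p),26)[:2] for p in(125,160,408,444)]; T=[ray("top",f(q,p),26)[:2] for q,p in((738,113),(738,150),(748,394),(748,432))]
a=lambda A,B:np.degrees(np.arctan2((A-B)[1],(A-B)[0])).round(2)
print("roller",np.round(E2,1),np.mean(E2,0).round(1),a(*E2))
print("pegs",np.round(P,1),np.mean(P,0).round(1),a(*P),np.hypot(*(P[0]-P[1])))
print("strip dirs",[a(s,t) for s,t in zip(S,T)])
# project model to compare with wrist
s=ctrl.read_state();print(s["eef_pos"],s["force"])
for p in((513,284),(121,272)):print(ray("top",p,100).round())
E
```

```text
roller [[654.  -49.9]
 [431.9 -53.2]] [543.  -51.6] 0.86
pegs [[675.5 115.1]
 [406.3 110. ]] [540.9 112.5] 1.08 269.27574762641683
strip dirs [np.float64(91.11), np.float64(90.93), np.float64(91.16), np.float64(90.99)]
[ 284.38447937 -584.51064084  231.31660706] [ 0.5683541   0.27912365 -0.47813437]
[ 411. -424.  100.]
[436. 415. 100.]
```

```bash
cat >> h.py <<'E'
from scipy.spatial.transform import Rotation as Ro
def plan(p,yaw,n,nr=None):
    s=ctrl.read_state();x=np.array(s["eef_pos"],float);R=Ro.from_euler("xyz",s["tool_rot"])
    T=Ro.from_euler("xyz",[np.pi,0,yaw]);d=(np.array(p)-x)/n;w=(R.inv()*T).as_rotvec()/n
    for i in range(n):
        print(np.round(np.r_[R.inv().apply(d)/50,np.degrees(w)/6],2).tolist());R=R*Ro.from_rotvec(w)
E
python3 - <<'E'
from h import *
plan([543,-64,150],0.018,15)
E
```

```text
[-0.47, -0.61, 0.11, 0.0, -0.0, -0.72]
[-0.43, -0.65, 0.11, 0.0, -0.0, -0.72]
[-0.38, -0.68, 0.11, 0.0, -0.0, -0.72]
[-0.32, -0.7, 0.11, 0.0, -0.0, -0.72]
[-0.27, -0.73, 0.11, 0.0, -0.0, -0.72]
[-0.21, -0.75, 0.11, 0.0, -0.0, -0.72]
[-0.16, -0.76, 0.11, 0.0, -0.0, -0.72]
[-0.1, -0.77, 0.11, 0.0, -0.0, -0.72]
[-0.04, -0.77, 0.11, 0.0, -0.0, -0.72]
[0.02, -0.77, 0.11, 0.0, -0.0, -0.72]
[0.08, -0.77, 0.11, 0.0, -0.0, -0.72]
[0.14, -0.76, 0.11, 0.0, -0.0, -0.72]
[0.19, -0.75, 0.11, 0.0, -0.0, -0.72]
[0.25, -0.73, 0.11, 0.0, -0.0, -0.72]
[0.3, -0.71, 0.11, 0.0, -0.0, -0.72]
```

>>> apply_moves --series '[[[-0.47, -0.61, 0, 0, 0, -0.72], [-0.43, -0.65, 0, 0, 0, -0.72], [-0.38, -0.68, 0, 0, 0, -0.72], [-0.32, -0.7, 0, 0, 0, -0.72], [-0.27, -0.73, 0, 0, 0, -0.72]]]' --claw -1

```text
clock: 1.42
eef_pos: [371.1, -409.9, 231.5]
tool_rot: [3.142, -0.001, -0.739]
force: [0.8, 0.8, 0.4]
width: 0.0
```

>>> apply_moves --series '[[[-0.21, -0.75, 0, 0, 0, -0.72], [-0.16, -0.76, 0, 0, 0, -0.72], [-0.1, -0.77, 0, 0, 0, -0.72], [-0.04, -0.77, 0, 0, 0, -0.72], [0.02, -0.77, 0, 0, 0, -0.72]]]'

```text
clock: 2.05
eef_pos: [457.6, -236.6, 231.6]
tool_rot: [3.141, -0.001, -0.362]
force: [0.5, 0.3, 0.8]
width: 0.1
```

>>> apply_moves --series '[[[0.08, -0.77, 0.33, 0, 0, -0.72], [0.14, -0.76, 0.33, 0, 0, -0.72], [0.19, -0.75, 0.33, 0, 0, -0.72], [0.25, -0.73, 0.33, 0, 0, -0.72], [0.3, -0.71, 0.33, 0, 0, -0.72]]]'

```text
clock: 2.68
eef_pos: [544.6, -64.1, 148.5]
tool_rot: [3.141, -0.001, 0.015]
force: [-0.2, -0.1, 0.1]
width: 0.2
```

```bash
python3 - <<'E'
from h import *
plan([543,-64,93],0.018,3)
s=ctrl.read_state();print(s["clock"],s["eef_pos"],s["tool_rot"],s["force"],s["width"],s["qpos"])
cv2.imwrite("pics/w1.png",viewer.get_image("wrist"))
print(proj("wrist",[[543,-51.6,86],[654,-49.9,86],[432,-53.2,86]]).round())
E
```

```text
[-0.01, -0.0, 0.37, 0.0, -0.0, -0.01]
[-0.01, -0.0, 0.37, 0.0, -0.0, -0.01]
[-0.01, -0.0, 0.37, 0.0, -0.0, -0.01]
2.675 [544.56818832 -64.10184279 148.47021635] [ 3.14137237e+00 -6.81465427e-04  1.50487853e-02] [-0.15851725 -0.05451332  0.14622193] 0.2224879917569578 [ 0.24015329  0.60393503 -0.26342337  1.88143251  0.23604958  0.68557445
 -0.14721578]
[[309. 251.]
 [521. 253.]
 [ 96. 250.]]
```

View pics/w1.png

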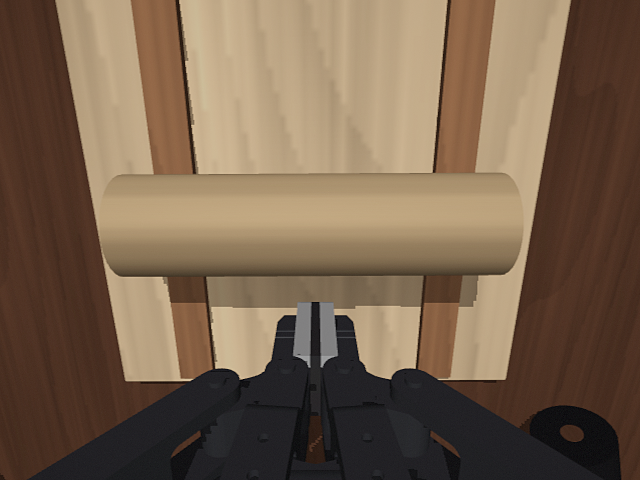

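The wrist view shows the roller square across the strips, at columns 100–522 and rows 174–276. The shut fingertips are at (315,303), just short of its crown. I'll lower in small steps.

>>> apply_moves --series '[[[-0.01, 0, 0.5, 0, 0, 0], [-0.01, 0, 0.4, 0, 0, 0], [0, 0, 0.2, 0, 0, 0], [0, 0, 0.03, 0, 0, 0], [0, 0, 0, 0, 0, 0]]]'

```text
clock: 3.35
eef_pos: [543.4, -65.2, 92.9]
tool_rot: [3.142, -0.001, 0.013]
force: [-0.0, -0.8, 0.2]
width: 0.0
```

```bash
python3 - <<'E'
from h import *
from scipy.optimize import least_squares
# refit axis y from wrist picture 1 (take the camera now to get the pose offset: new image)
im=viewer.get_image("wrist");cv2.imwrite("pics/w2.png",im)
s=ctrl.read_state();print(s["clock"],s["eef_pos"],s["tool_rot"],s["force"])
g=cv2.cvtColor(im,cv2.COLOR_BGR2GRAY).astype(float)
th=np.linspace(0,2*np.pi,90)
for y in(-56,-51.6,-48):
    for x in (500,590):
        c=np.c_[np.full(90,x),y+30*np.cos(th),56+30*np.sin(th)];p=proj("wrist",c);print(y,x,p[:,0].mean().round(),p[:,1].min().round(1),p[:,1].max().round(1))
for u in(230,410):
    d=np.abs(np.diff(cv2.GaussianBlur(g,(3,3),0)[:,u]));print(u,[(i,int(d[i])) for i in np.argsort(-d)[:8]])
E
```

```text
3.4 [543.43428304 -65.16958019  93.05788555] [ 3.14147451e+00 -1.47058200e-03  1.27641148e-02] [-0.13767145  1.12258366  0.53374593]
-56 500 221.0 196.2 326.9
-56 590 416.0 198.5 328.9
-51.6 500 220.0 186.7 318.3
-51.6 590 417.0 189.0 320.3
-48 500 220.0 178.8 311.1
-48 590 418.0 181.2 313.2
230 [(np.int64(369), 64), (np.int64(368), 50), (np.int64(350), 32), (np.int64(193), 30), (np.int64(370), 22), (np.int64(349), 20), (np.int64(324), 19), (np.int64(192), 17)]
410 [(np.int64(367), 62), (np.int64(368), 56), (np.int64(348), 33), (np.int64(323), 26), (np.int64(192), 22), (np.int64(347), 20), (np.int64(191), 20), (np.int64(366), 19)]
```

View pics/w2.png

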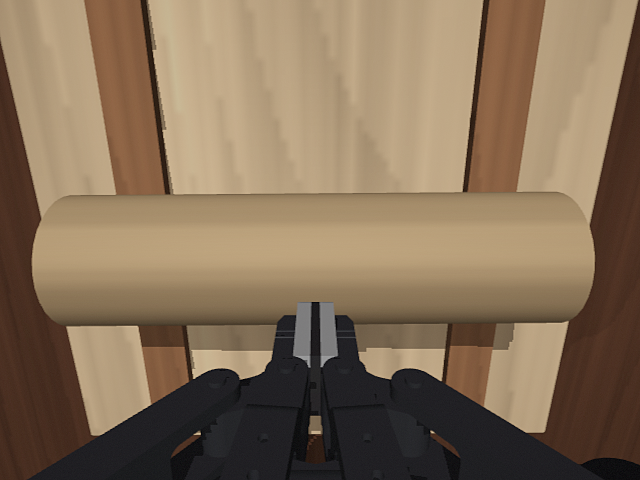

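>>> apply_moves --series '[[[0, -0.06, 0.08, 0, 0, 0], [0, 0, 0.06, 0, 0, 0], [0, 0, 0.04, 0, 0, 0], [0, 0, 0, 0, 0, 0], [0, 0, 0, 0, 0, 0]]]'

```text
clock: 4.03
eef_pos: [543.2, -62.5, 85.6]
tool_rot: [3.14, -0.001, 0.013]
force: [-4.8, -1.3, 19.3]
width: 0.0
```

>>> apply_moves --series '[[[0, -0.2, 0, 0, 0, 0], [0, -0.2, 0, 0, 0, 0], [0, -0.2, 0, 0, 0, 0], [0, -0.2, 0, 0, 0, 0], [0, 0, 0, 0, 0, 0]]]'

```text
clock: 4.65
eef_pos: [542.3, -20.2, 85.1]
tool_rot: [-3.141, -0.001, 0.015]
force: [-3.7, 1.8, 17.7]
width: 0.1
```

```bash
cat >> h.py <<'E'
def fit(show=None):
    """roller axis (y at two x stations) and end x from wrist picture: silhouettes searched by column gradient"""
    im=viewer.get_image("wrist"); 
    if show: cv2.imwrite(show,im)
    g=cv2.GaussianBlur(cv2.cvtColor(im,cv2.COLOR_BGR2GRAY),(5,3),0).astype(float)
    d=np.abs(np.diff(g,axis=0));th=np.linspace(0,2*np.pi,180);Y=[]
    X=[460,478,492,506,590,604]
    s=ctrl.read_state();ty=s["eef_pos"][1]
    for x in X:
        best=None
        for y in np.arange(ty-30,ty+45,.4):
            p=proj("wrist",np.c_[np.full(180,x),y+30*np.cos(th),56+30*np.sin(th)])
            v=[]
            for i in(p[:,1].argmin(),p[:,1].argmax()):
                u,r=int(round(p[i,0])),int(round(p[i,1]))
                v.append(d[r-1:r+1,u-2:u+3].mean() if 2<r<478 and 3<u<636 else 0)
            sc=min(v[0],20)+min(v[1],20)
            if best is None or sc>best[0]:best=(sc,y)
        Y.append(best[1])
    k=np.polyfit(X,Y,1);print("t",round(s["clock"],2),"tcp",np.round(s["eef_pos"],1),"yaw",round(s["tool_rot"][2],3),"F",np.round(s["force"],1),"rollerY@542",round(np.polyval(k,542),1),"med",np.median(Y).round(1),"Ys",np.round(Y,1))
E
python3 - <<'E'
from h import *
fit("pics/w3.png")
E
```

```text
t 4.7 tcp [542.3 -20.7  85.2] yaw 0.014 F [-4.2  1.3 18. ] rollerY@542 -33.8 med -34.5 Ys [-35.9 -34.3 -34.7 -34.7 -33.1 -32.7]
```

>>> apply_moves --series '[[[0, 0, -0.24, 0, 0, 0], [0, 0.25, 0, 0, 0, 0], [0, 0.25, 0, 0, 0, 0], [0, 0, 0.2, 0, 0, 0], [0, 0, 0.04, 0, 0, 0]]]'

```text
clock: 5.32
eef_pos: [542.9, -48.9, 83.8]
tool_rot: [3.14, -0.0, 0.011]
force: [-4.1, -3.4, 25.0]
width: 0.0
```

>>> apply_moves --series '[[[0, -0.22, 0, 0, 0, 0], [0, -0.22, 0, 0, 0, 0], [0, -0.22, 0, 0, 0, 0], [0, -0.22, 0, 0, 0, 0], [0, 0, 0, 0, 0, 0]]]'

```text
clock: 5.95
eef_pos: [541.9, -1.2, 85.5]
tool_rot: [-3.141, -0.001, 0.015]
force: [-6.6, 0.6, 28.7]
width: -0.1
```

```bash
python3 - <<'E'
from h import *
fit("pics/w4.png")
E
```

```text
t 6.0 tcp [542.   -1.7  85.5] yaw 0.014 F [-6.8  0.2 29.3] rollerY@542 -9.8 med -10.1 Ys [-12.1 -10.9 -10.5  -9.7  -9.3  -8.5]
```

>>> apply_moves --series '[[[0, 0, -0.24, 0, 0, 0], [0, 0.18, 0, 0, 0, 0], [0, 0.18, 0, 0, 0, 0], [0, 0, 0.19, 0, 0, 0], [0, 0, 0.035, 0, 0, 0]]]'

```text
clock: 6.62
eef_pos: [542.5, -22.5, 84.5]
tool_rot: [3.14, -0.0, 0.012]
force: [-4.4, -3.4, 24.7]
width: 0.3
```

>>> apply_moves --series '[[[0, -0.22, 0, 0, 0, 0], [0, -0.22, 0, 0, 0, 0], [0, -0.22, 0, 0, 0, 0], [0, -0.22, 0, 0, 0, 0], [0, 0, 0, 0, 0, 0]]]'

```text
clock: 7.25
eef_pos: [541.5, 25.0, 85.4]
tool_rot: [-3.14, -0.0, 0.015]
force: [-4.6, 1.7, 22.1]
width: -0.1
```

```bash
python3 - <<'E'
from h import *
fit("pics/w5.png")
E
```

```text
t 7.3 tcp [541.5  24.6  85.4] yaw 0.014 F [-5.3  1.8 22.9] rollerY@542 14.7 med 14.2 Ys [13.  13.  13.  16.6 15.4 15.4]
```

>>> apply_moves --series '[[[0, 0, -0.24, 0, 0, 0], [0, 0.19, 0, 0, 0, 0], [0, 0.19, 0, 0, 0, 0], [0, 0, 0.2, 0, 0, 0], [0, 0, 0.035, 0, 0, 0]]]'

```text
clock: 7.92
eef_pos: [542.3, 2.7, 84.8]
tool_rot: [3.14, -0.0, 0.012]
force: [-5.0, -2.7, 26.3]
width: -0.1
```

>>> apply_moves --series '[[[0, -0.22, 0, 0, 0, 0], [0, -0.22, 0, 0, 0, 0], [0, -0.22, 0, 0, 0, 0], [0, -0.22, 0, 0, 0, 0], [0, 0, 0, 0, 0, 0]]]'

```text
clock: 8.55
eef_pos: [541.3, 50.2, 85.3]
tool_rot: [-3.14, -0.001, 0.015]
force: [-3.6, 2.1, 17.9]
width: -0.2
```

```bash
python3 - <<'E'
from h import *
fit("pics/w6.png")
E
```

```text
t 8.6 tcp [541.3  49.7  85.3] yaw 0.015 F [-3.5  1.7 19.5] rollerY@542 37.9 med 37.1 Ys [36.5 36.9 36.5 37.3 38.5 39.3]
```

>>> apply_moves --series '[[[0, 0, -0.24, 0, 0, 0], [0, 0.22, 0, 0, 0, 0], [0, 0.22, 0, 0, 0, 0], [0, 0, 0.2, 0, 0, 0], [0, 0, 0.045, 0, 0, 0]]]'

```text
clock: 9.22
eef_pos: [541.9, 24.7, 84.4]
tool_rot: [3.14, -0.0, 0.012]
force: [-3.8, -3.1, 25.2]
width: -0.1
```

>>> apply_moves --series '[[[0, -0.22, 0, 0, 0, 0], [0, -0.22, 0, 0, 0, 0], [0, -0.22, 0, 0, 0, 0], [0, -0.22, 0, 0, 0, 0], [0, 0, 0, 0, 0, 0]]]'

```text
clock: 9.85
eef_pos: [541.0, 72.4, 85.5]
tool_rot: [-3.14, -0.001, 0.015]
force: [-4.3, 1.6, 21.8]
width: -0.2
```

```bash
python3 - <<'E'
from h import *
fit("pics/w7.png")
E
```

```text
t 9.9 tcp [540.9  71.9  85.5] yaw 0.015 F [-4.5  0.5 20.2] rollerY@542 62.0 med 61.3 Ys [60.7 60.7 61.1 61.5 62.7 63.1]
```

>>> apply_moves --series '[[[0, 0, -0.24, 0, 0, 0], [0, 0.19, 0, 0, 0, 0], [0, 0.19, 0, 0, 0, 0], [0, 0, 0.2, 0, 0, 0], [0, 0, 0.04, 0, 0, 0]]]'

```text
clock: 10.52
eef_pos: [541.7, 49.8, 84.7]
tool_rot: [3.14, -0.0, 0.012]
force: [-4.8, -3.6, 27.6]
width: -0.1
```

>>> apply_moves --series '[[[0, -0.22, 0, 0, 0, 0], [0, -0.22, 0, 0, 0, 0], [0, -0.22, 0, 0, 0, 0], [0, -0.22, 0, 0, 0, 0], [0, 0, 0, 0, 0, 0]]]'

```text
clock: 11.15
eef_pos: [540.7, 97.5, 85.4]
tool_rot: [-3.14, -0.001, 0.015]
force: [-3.6, 1.8, 19.8]
width: -0.2
```

>>> apply_moves --series '[[[0, 0, -0.5, 0, 0, 0], [0, 0.5, -0.5, 0, 0, 0], [0, 0.3, 0, 0, 0, 0], [0, 0, 0, 0, 0, 0], [0, 0, 0, 0, 0, 0]]]'

```text
clock: 11.78
eef_pos: [540.5, 55.8, 132.9]
tool_rot: [-3.141, 0.002, 0.014]
force: [-0.1, 1.8, 0.8]
width: -0.4
```

```bash
python3 - <<'E'
from h import *
fit("pics/w8.png")
E
```

```text
t 11.82 tcp [540.6  56.  133.1] yaw 0.014 F [-0.6 -0.2 -0. ] rollerY@542 84.0 med 85.2 Ys [63.2 84.8 85.2 85.2 87.2 87.2]
```

View pics/w8.png

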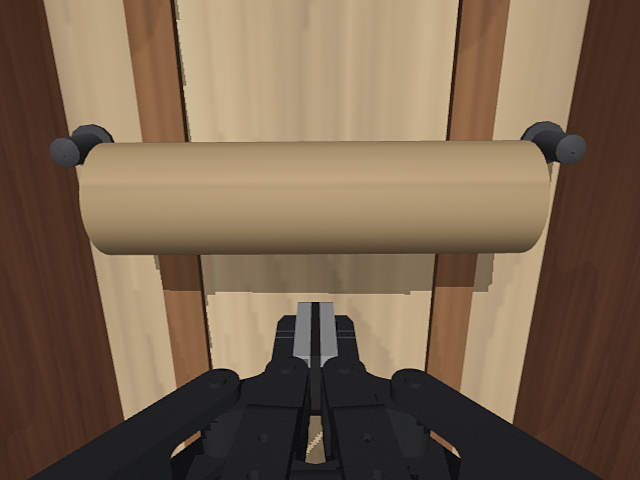

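The wrist view shows the roller at columns 80–549 and square. The peg tops are at (65,152) and (571,149), just ahead of it. I'll take the peg position from here.

```bash
python3 - <<'E'
from h import *
a,b=ray("wrist",(65,152),54),ray("wrist",(571,149),54);print(a.round(1),b.round(1),(a+b)/2,np.hypot(*(a-b)[:2]),np.degrees(np.arctan2(*(b-a)[[1,0]])))
plan([541,74,97],0.016,4)
E
```

```text
[408.2 108.5  54. ] [673.9 113.8  54. ] [541.03797367 111.13601789  54.        ] 265.8111818116213 1.1424422880372758
[0.0, -0.09, 0.18, -0.0, 0.0, -0.0]
[0.0, -0.09, 0.18, -0.0, 0.0, -0.0]
[0.0, -0.09, 0.18, -0.0, 0.0, -0.0]
[0.0, -0.09, 0.18, -0.0, 0.0, -0.0]
```

>>> apply_moves --series '[[[0, -0.09, 0.18, 0, 0, 0], [0, -0.09, 0.18, 0, 0, 0], [0, -0.09, 0.18, 0, 0, 0], [0, -0.09, 0.18, 0, 0, 0], [0, 0, 0, 0, 0, 0]]]'

```text
clock: 12.45
eef_pos: [540.4, 73.5, 97.2]
tool_rot: [3.142, 0.002, 0.014]
force: [-0.2, -0.3, 0.3]
width: -0.0
```

>>> apply_moves --series '[[[0, 0, 0.14, 0, 0, 0], [0, 0, 0.1, 0, 0, 0], [0, 0, 0.02, 0, 0, 0], [0, 0, 0, 0, 0, 0], [0, 0, 0, 0, 0, 0]]]'

```text
clock: 13.08
eef_pos: [541.1, 72.9, 85.3]
tool_rot: [-3.142, -0.0, 0.013]
force: [-0.4, -0.3, 2.4]
width: 0.3
```

>>> apply_moves --series '[[[0, -0.2, 0, 0, 0, 0], [0, -0.2, 0, 0, 0, 0], [0, -0.2, 0, 0, 0, 0], [0, -0.15, 0, 0, 0, 0], [0, 0, 0, 0, 0, 0]]]'

```text
clock: 13.7
eef_pos: [540.4, 112.3, 85.9]
tool_rot: [-3.141, -0.0, 0.015]
force: [-2.8, 0.8, 8.4]
width: -0.0
```

```bash
python3 - <<'E'
from h import *
fit("pics/w9.png")
E
```

```text
t 13.75 tcp [540.3 111.9  85.9] yaw 0.014 F [-2.4 -0.1  9.8] rollerY@542 105.0 med 104.3 Ys [102.7 104.3 104.3 104.3 105.9 106.3]
```

>>> apply_moves --series '[[[0, 0, -0.5, 0, 0, 0], [0, 0.5, -0.5, 0, 0, 0], [0, 0.2, 0, 0, 0, 0], [0, 0, 0, 0, 0, 0], [0, 0, 0, 0, 0, 0]]]'

```text
clock: 14.38
eef_pos: [540.3, 76.4, 134.2]
tool_rot: [-3.141, 0.002, 0.014]
force: [-1.3, 0.7, -0.4]
width: 0.0
```

```bash
python3 - <<'E'
from h import *
fit("pics/w10.png")
t=viewer.get_image("top")[150:310,190:410];w=cv2.imread("pics/w10.png")
cv2.imwrite("pics/c10.png",w)
cv2.imwrite("pics/t10.png",cv2.resize(t,None,fx=3.6,fy=3.6,interpolation=cv2.INTER_CUBIC))
print(proj("wrist",[[408.2,108.5,54],[673.9,113.8,54],[541,111.1,18]]).round(1))
E
```

```text
t 14.43 tcp [540.4  76.5 134.2] yaw 0.014 F [-0.6  1.   0.1] rollerY@542 103.5 med 104.5 Ys [ 84.5 104.1 104.1 104.9 106.1 106.9]
[[ 73.3 189.6]
 [561.7 186.9]
 [316.8 176. ]]
```

View pics/c10.png

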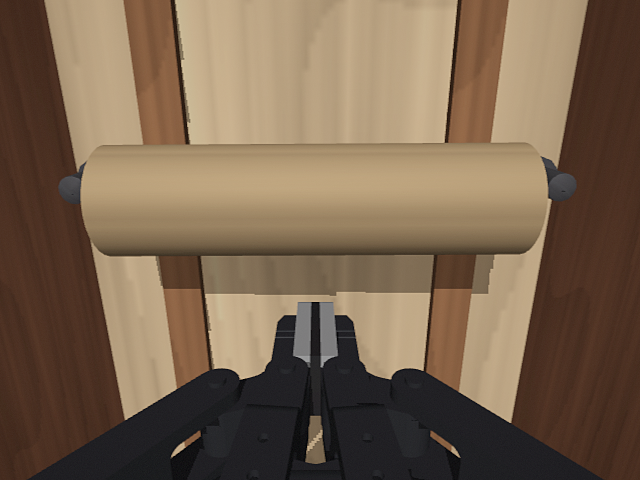

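Peg tops show at (70,190) and (562,186), which puts the peg line at y≈111.2. The roller axis is at y≈104.9 and square, so it needs about 6.3 mm more, or 12.6 mm at the tip.

>>> apply_moves --series '[[[0.01, -0.26, 0, 0, 0, 0], [0, -0.26, 0.2, 0, 0, 0], [0, 0, 0.3, 0, 0, 0], [0, 0, 0.22, 0, 0, 0], [0, 0, 0, 0, 0, 0]]]'

```text
clock: 15.1
eef_pos: [540.2, 100.7, 97.6]
tool_rot: [3.141, 0.003, 0.012]
force: [-0.3, -0.1, 0.5]
width: 0.3
```

>>> apply_moves --series '[[[0, 0, 0.12, 0, 0, 0], [0, 0, 0.11, 0, 0, 0], [0, 0, 0.06, 0, 0, 0], [0, 0, 0, 0, 0, 0], [0, 0, 0, 0, 0, 0]]]'

```text
clock: 15.72
eef_pos: [541.3, 101.7, 85.9]
tool_rot: [-3.141, -0.001, 0.013]
force: [-4.5, -0.6, 11.4]
width: 0.2
```

```bash
python3 - <<'E'
from h import *
fit()
E
```

```text
t 15.78 tcp [541.3 101.7  85.9] yaw 0.013 F [-2.6 -0.1 11.1] rollerY@542 105.7 med 104.7 Ys [103.7 104.5 104.5 104.9 106.5 107.3]
```

>>> apply_moves --series '[[[0, -0.06, 0, 0, 0, 0], [0, -0.07, 0, 0, 0, 0], [0, -0.07, 0, 0, 0, 0], [0, -0.04, 0, 0, 0, 0], [0, 0, 0, 0, 0, 0]]]'

```text
clock: 16.4
eef_pos: [541.0, 114.0, 85.9]
tool_rot: [-3.141, -0.001, 0.013]
force: [-3.9, -0.4, 11.3]
width: 0.2
```

>>> apply_moves --series '[[[0, 0, -0.3, 0, 0, 0], [0, 0, -0.5, 0, 0, 0], [0, 0.5, -0.2, 0, 0, 0], [0, 0.2, 0, 0, 0, 0], [0, 0, 0, 0, 0, 0]]]'

```text
clock: 17.02
eef_pos: [541.3, 77.5, 134.4]
tool_rot: [3.141, 0.0, 0.011]
force: [-0.3, -0.4, 0.5]
width: -0.1
```

```bash
python3 - <<'E'
from h import *
fit("pics/w11.png")
print(proj("wrist",[[408.2,108.5,54],[673.9,113.8,54]]).round(1))
E
```

```text
t 17.07 tcp [541.2  78.6 134.2] yaw 0.012 F [-0.7  0.5 -0.2] rollerY@542 111.0 med 112.0 Ys [ 90.6 111.8 111.8 112.2 114.2 114.2]
[[ 72.3 193.9]
 [559.5 190.2]]
```

View pics/w11.png

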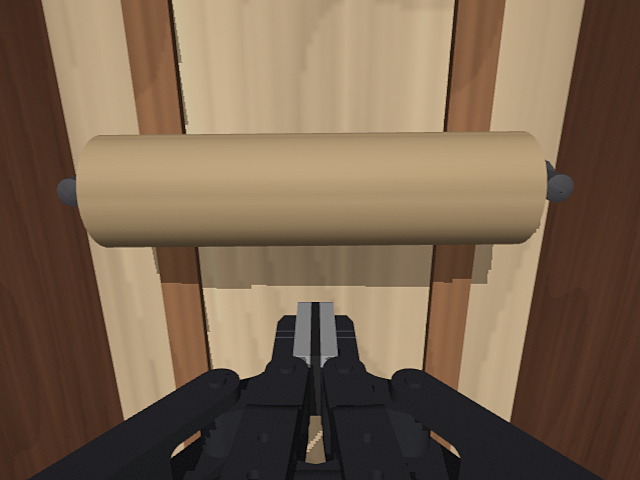

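The wrist view shows the roller between the pegs, whose tops are at (68,192) and (560,188). Its edges run parallel to the peg line, and the fit puts it within about 1 mm. I'll retract and check from the top camera.

>>> apply_moves --series '[[[0, 0.2, -1, 0, 0, 0], [0, 0.6, -0.9, 0, 0, 0], [0, 1, 0, 0, 0, 0], [0, 1, 0, 0, 0, 0], [0, 1, 0, 0, 0, 0]]]'

```text
clock: 17.7
eef_pos: [544.1, -111.7, 229.2]
tool_rot: [-3.141, 0.0, 0.015]
force: [0.4, 0.5, -0.4]
width: -0.1
```

>>> apply_moves --series '[[[-0.3, 1, 0, 0, 0, 0], [-0.3, 0.9, 0, 0, 0, 0], [0, 0.5, 0, 0, 0, 0], [0, 0, 0, 0, 0, 0], [0, 0, 0, 0, 0, 0]]]'

```text
clock: 18.32
eef_pos: [516.0, -229.7, 229.2]
tool_rot: [-3.14, 0.0, 0.015]
force: [0.7, 0.8, -0.7]
width: 0.1
```

```bash
python3 - <<'E'
from h import *
t=viewer.get_image("top");cv2.imwrite("pics/top2.png",t)
print(ctrl.read_state()["clock"],ctrl.read_state()["eef_pos"])
cv2.imwrite("pics/c12.png",cv2.resize(t[150:310,190:410],None,fx=3.6,fy=3.6,interpolation=cv2.INTER_CUBIC))
cv2.imwrite("pics/c13.png",t)
o=cv2.imread("pics/top1.png");d=cv2.absdiff(o,t).max(2)
for n,(u,v) in dict(can=(513,284),bowl=(121,272),rib=(132,187),tool=(510,192)).items():print(n,int(d[v-35:v+35,u-45:u+45].max()))
E
```

```text
18.375 [ 516.01814927 -229.49207684  229.28700108]
can 183
bowl 11
rib 10
tool 196
```

View pics/c12.png

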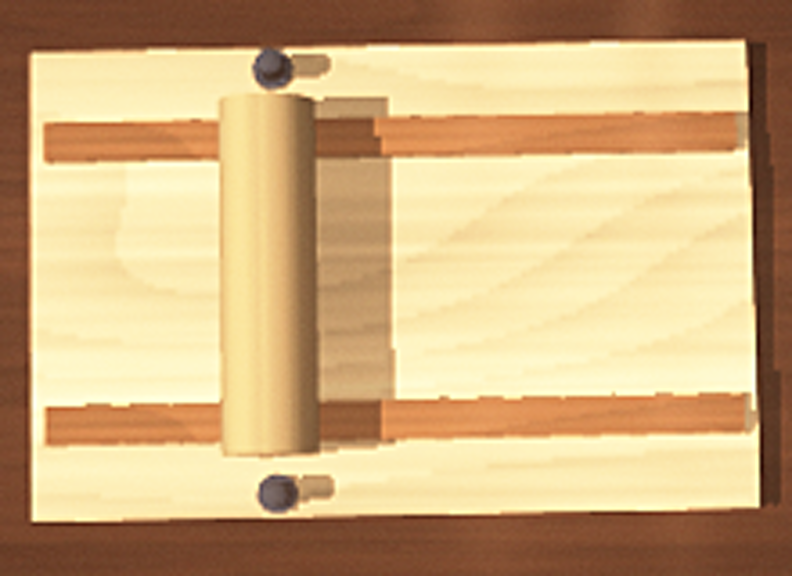

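```bash
python3 - <<'E'
from h import *
t=cv2.imread("pics/top2.png")
a=cv2.resize(t[158:190,245:290],None,fx=16,fy=8*1,interpolation=cv2.INTER_CUBIC) if 0 else cv2.resize(t[158:190,245:300],None,fx=9,fy=9,interpolation=cv2.INTER_CUBIC)
b=cv2.resize(t[266:298,245:300],None,fx=9,fy=9,interpolation=cv2.INTER_CUBIC)
cv2.imwrite("pics/c14.png",np.vstack([a,b]))
g=cv2.GaussianBlur(cv2.cvtColor(t,cv2.COLOR_BGR2LAB),(3,3),0)
s=viewer.get_image("scene");o=cv2.imread("pics/scene1.png");d=cv2.absdiff(s,o).max(2)
for n,(u,v) in dict(can=(229,170),bowl=(497,317),rib=(450,386),tool=(176,217)).items():print(n,int(np.percentile(d[v-18:v+18,u-18:u+18],98)))
# expected top-view pixels for peg tops/feet if midpoint y=Y, and roller edges
th=np.linspace(0,2*np.pi,180)
for Y in(110,112,114):
    r=proj("top",np.c_[np.full(180,541.),Y+30*np.cos(th),56+30*np.sin(th)])[:,0]
    print(Y,"roller",r.min().round(2),r.max().round(2),"pegtop",proj("top",[[676,Y+2.5,54],[406,Y-2.5,54]]).round(2).tolist(),"foot",proj("top",[[676,Y+2.5,20],[406,Y-2.5,20]]).round(2).tolist())
E
```

```text
can 43
bowl 7
rib 10
tool 46
110 roller 252.44 279.49 pegtop [[265.37, 165.8], [266.75, 286.35]] foot [[266.43, 168.7], [267.8, 286.4]]
112 roller 251.54 278.6 pegtop [[264.47, 165.8], [265.85, 286.35]] foot [[265.56, 168.7], [266.92, 286.4]]
114 roller 250.64 277.7 pegtop [[263.58, 165.8], [264.94, 286.35]] foot [[264.69, 168.7], [266.03, 286.4]]
```

View pics/c14.png

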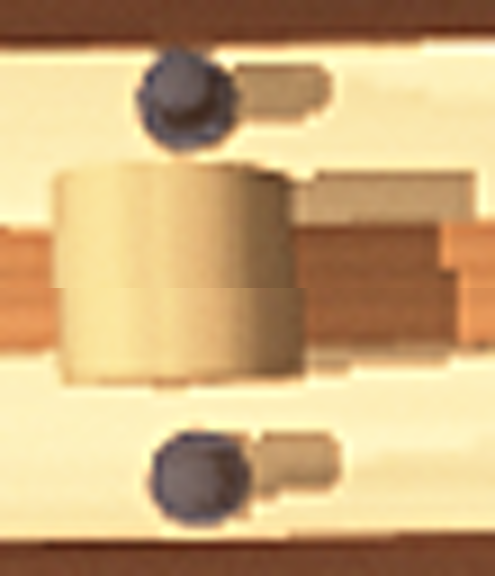

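```bash
python3 - <<'E'
from h import *
viewer.get_image("scene")
for l in("canister","trim_tool","test_bowl","rib"):print(l,[(np.round(np.array(d["location"])*[640,480]),round(d["score"],2)) for d in viewer.find_in("scene",l)][:3])
s=ctrl.read_state();print(s["clock"],s["force"],s["qd"].round(3) if hasattr(s["qd"],"round") else s["qd"])
print(ctrl.finish_job())
E
```

```text
canister [(array([229., 172.]), 0.56)]
trim_tool [(array([180., 219.]), 0.55)]
test_bowl [(array([498., 317.]), 0.63)]
rib [(array([451., 385.]), 0.84)]
18.675 [0.21060215 0.01569414 0.97771819] [ 0.006 -0.     0.004 -0.001  0.     0.     0.001]
the job is handed in; nothing more can be done
None
```

The beech roller is parked between the two steel pegs and the job is handed in, at 18.7 s of the 64 s allowed. I rolled it about 165 mm along the strips in eight short strokes with the closed fingertips on top. Contact force was about 10–29 N. Then I lifted the hand clear and drew it back.

**Position:** the roller's axis is past the peg line by about 0.7 mm by the wrist camera and 1.3 mm by the top camera. The two views disagree by less than the 2 mm calibration error. At some strokes' start the tip landed up to 15 mm behind the crown, so the contact there was slightly to the rear of the top.

**Squareness:** the roller is parallel to the peg line to within about 0.2–0.5°, with both ends clear of the pegs.

**Other items:** the bowl and rib look unchanged in both the top and scene pictures. For the canister and trimming tool, the picture comparison was inconclusive, probably because of the arm and its shadow. The detector still finds the canister within 2 pixels of its first position. For the trimming tool there is only a weak early detection to compare with, about 2 pixels away. No force in free motion suggested that the hand touched anything.

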